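# Charge the annealing kiln

## Task

Take the scoop and shake its six glass pieces out over the steel tray so that all lie inside the tray, at least two of them on either side of its middle rib, then put the empty scoop back upright on its cork mat. Then slide the tray along the slab, without lifting it, through the kiln's mouth until it is fully home against the stop, and finally press the shutter fully down and let go of everything. Leave the bowl and the jar alone.

Things in the scene. Friction and masses are not known exactly. Their poses are not given: they have to be found in the camera images.
- kiln: Fixed grey bench kiln on a slab. +y: the way the tray goes in. Origin: on the bench, plane and mid-width of the mouth. Slab: top 12 mm above the bench, 240 mm wide (x), y -220 to +190 mm. Hood: y 0 to +190, 220 wide, roof 161 mm above the bench. Two shutter guides stand 12 mm proud of the front, at x = -97 and +97 mm
- kiln_stop (a point): Middle of the stop wall's foot inside the kiln, on the slab, 130 mm behind the plane of the mouth. From mouth to stop runs a straight tunnel 150 mm wide (x) and 60 mm high. With the tray against the stop, the tray's origin is at kiln x = 0, y = +70 mm
- shutter (a joint): Steel shutter plate, 170 mm wide, 6 mm thick, that slides down in front of the mouth, 3 to 9 mm before the hood. In m: 0 fully up, 0.046 fully down. Stays where left; about 3 N pressed on its bar moves it. Down, its lower edge is 28 mm above the bench: over the tray's handle strip but below the rim's top, so the tray must be home first
- shutter_bar (a point): Middle of the top face of the shutter's dark bar: 110 mm (x) by 30 mm (y) by 12 mm, level, along the shutter's upper edge above the front of the roof. Its top is about 223 mm above the bench when up, 177 mm when down
- tray: Loose flat steel tray, 130 (x) by 120 mm (y), rim 18 mm high, walls and floor 4 mm, 0.3 to 0.55 kg, on the slab before the mouth. Origin: centre of underside. A low rib along y (top 10 mm up) parts it into the robot's half (x < 0) and the far half (x > 0). Its +y side goes in first. A strip 22 mm wide, 6 mm thick runs from its -y side to the upright grip
- tray_grip (a point): Grip point on the tray's upright wooden grip, 150 mm from the tray's centre towards -y and 40 mm above the tray's underside. The grip is 14 mm thick (x), 26 mm wide (y), its top 54 mm above the underside. Grip it across x from above
- scoop: Loose aluminium scoop, 96 mm wide (x), 74 mm deep (y), 0.13 to 0.2 kg. Origin: centre of underside. Flat floor 3 mm; walls 26 mm high at both x sides (3 mm thick), 30 mm at the back (+y); front (-y, away from the kiln) open, no lip. Starts level on the mat with six slippery glass pieces on its floor, which slide out as it tips forward 15 to 25 degrees; 45 empties it
- scoop_grip (a point): Grip point on the scoop's upright wooden handle at its back, 37 mm to +y of the scoop's origin, 75 mm above its underside. The handle is 36 mm wide (x), 12 mm thick (y), its top 95 mm above the underside. Grip it across y from above
- mat: Fixed cork mat, 170 by 170 mm, 6 mm thick. Origin: centre of its underside, on the bench. The scoop starts on it
- glass0: One of six alike chunky amber glass pieces, a block of about 16 by 16 by 14 mm, 10 g. Origin: its centre
- glass1: One of six alike chunky amber glass pieces, a block of about 16 by 16 by 14 mm, 10 g. Origin: its centre
- glass2: One of six alike chunky amber glass pieces, a block of about 16 by 16 by 14 mm, 10 g. Origin: its centre
- glass3: One of six alike chunky amber glass pieces, a block of about 16 by 16 by 14 mm, 10 g. Origin: its centre
- glass4: One of six alike chunky amber glass pieces, a block of about 16 by 16 by 14 mm, 10 g. Origin: its centre
- glass5: One of six alike chunky amber glass pieces, a block of about 16 by 16 by 14 mm, 10 g. Origin: its centre
- bowl: Bystander: steel bowl, 110 mm across, 45 mm high. Origin: centre of its underside
- jar: Bystander: glass jar with a steel cap, 56 mm across, 85 mm high. Origin: centre of its underside
Not all that is in view belongs to the job. Several things have the shape of the scoop; the one meant has the colours described above.

How it is judged:
On the way, in this order (a step that is already met when the one before it is completed fails the run):
1. all six glass pieces lie inside the tray, at least two on either side of the rib, the tray still outside the kiln (x of glass0 in the frame of tray between -0.062 and 0.062 m and y of glass0 in the frame of tray between -0.057 and 0.057 m and z of glass0 in the frame of tray between 0.003 and 0.032 m and x of glass1 in the frame of tray between -0.062 and 0.062 m and y of glass1 in the frame of tray between -0.057 and 0.057 m and z of glass1 in the frame of tray between 0.003 and 0.032 m and x of glass2 in the frame of tray between -0.062 and 0.062 m and y of glass2 in the frame of tray between -0.057 and 0.057 m and z of glass2 in the frame of tray between 0.003 and 0.032 m and x of glass3 in the frame of tray between -0.062 and 0.062 m and y of glass3 in the frame of tray between -0.057 and 0.057 m and z of glass3 in the frame of tray between 0.003 and 0.032 m and x of glass4 in the frame of tray between -0.062 and 0.062 m and y of glass4 in the frame of tray between -0.057 and 0.057 m and z of glass4 in the frame of tray between 0.003 and 0.032 m and x of glass5 in the frame of tray between -0.062 and 0.062 m and y of glass5 in the frame of tray between -0.057 and 0.057 m and z of glass5 in the frame of tray between 0.003 and 0.032 m and (x of each of glass0, glass1 in the frame of tray below 0 m or x of each of glass0, glass2 in the frame of tray below 0 m or x of each of glass0, glass3 in the frame of tray below 0 m or x of each of glass0, glass4 in the frame of tray below 0 m or x of each of glass0, glass5 in the frame of tray below 0 m or x of each of glass1, glass2 in the frame of tray below 0 m or x of each of glass1, glass3 in the frame of tray below 0 m or x of each of glass1, glass4 in the frame of tray below 0 m or x of each of glass1, glass5 in the frame of tray below 0 m or x of each of glass2, glass3 in the frame of tray below 0 m or x of each of glass2, glass4 in the frame of tray below 0 m or x of each of glass2, glass5 in the frame of tray below 0 m or x of each of glass3, glass4 in the frame of tray below 0 m or x of each of glass3, glass5 in the frame of tray below 0 m or x of each of glass4, glass5 in the frame of tray below 0 m) and (x of each of glass0, glass1 in the frame of tray above 0 m or x of each of glass0, glass2 in the frame of tray above 0 m or x of each of glass0, glass3 in the frame of tray above 0 m or x of each of glass0, glass4 in the frame of tray above 0 m or x of each of glass0, glass5 in the frame of tray above 0 m or x of each of glass1, glass2 in the frame of tray above 0 m or x of each of glass1, glass3 in the frame of tray above 0 m or x of each of glass1, glass4 in the frame of tray above 0 m or x of each of glass1, glass5 in the frame of tray above 0 m or x of each of glass2, glass3 in the frame of tray above 0 m or x of each of glass2, glass4 in the frame of tray above 0 m or x of each of glass2, glass5 in the frame of tray above 0 m or x of each of glass3, glass4 in the frame of tray above 0 m or x of each of glass3, glass5 in the frame of tray above 0 m or x of each of glass4, glass5 in the frame of tray above 0 m) and y of tray in the frame of kiln below -0.04 m), for 0.2 s.
2. the empty scoop stands upright on the cork mat, let go (horizontal distance between scoop and mat below 0.045 m and z of scoop in the frame of mat below 0.01 m and angle between scoop's own z axis and vertical below 0.08 rad and linear speed of scoop below 0.03 m/s and contact force between scoop and the fingers below 0.1 N), for 0.2 s.
3. the tray is fully home in the kiln (y of tray in the frame of kiln above 0.062 m and z of tray in the frame of kiln below 0.018 m and linear speed of tray below 0.03 m/s), for 0.2 s.
4. the shutter is fully down (value of joint shutter above 0.041 m), for 0.2 s.
At the end, for the whole second after the job is handed in: All six pieces lie in the tray, at least two on either side of its rib; the scoop rests upright on the mat, centre within 45 mm of the mat's centre; the tray rests flat in the kiln, within 8 mm of the stop; the shutter is within 5 mm of fully down (all of step 2 and all of step 3 and x of glass0 in the frame of tray between -0.062 and 0.062 m and y of glass0 in the frame of tray between -0.057 and 0.057 m and z of glass0 in the frame of tray between 0.003 and 0.032 m and x of glass1 in the frame of tray between -0.062 and 0.062 m and y of glass1 in the frame of tray between -0.057 and 0.057 m and z of glass1 in the frame of tray between 0.003 and 0.032 m and x of glass2 in the frame of tray between -0.062 and 0.062 m and y of glass2 in the frame of tray between -0.057 and 0.057 m and z of glass2 in the frame of tray between 0.003 and 0.032 m and x of glass3 in the frame of tray between -0.062 and 0.062 m and y of glass3 in the frame of tray between -0.057 and 0.057 m and z of glass3 in the frame of tray between 0.003 and 0.032 m and x of glass4 in the frame of tray between -0.062 and 0.062 m and y of glass4 in the frame of tray between -0.057 and 0.057 m and z of glass4 in the frame of tray between 0.003 and 0.032 m and x of glass5 in the frame of tray between -0.062 and 0.062 m and y of glass5 in the frame of tray between -0.057 and 0.057 m and z of glass5 in the frame of tray between 0.003 and 0.032 m and (x of each of glass0, glass1 in the frame of tray below 0 m or x of each of glass0, glass2 in the frame of tray below 0 m or x of each of glass0, glass3 in the frame of tray below 0 m or x of each of glass0, glass4 in the frame of tray below 0 m or x of each of glass0, glass5 in the frame of tray below 0 m or x of each of glass1, glass2 in the frame of tray below 0 m or x of each of glass1, glass3 in the frame of tray below 0 m or x of each of glass1, glass4 in the frame of tray below 0 m or x of each of glass1, glass5 in the frame of tray below 0 m or x of each of glass2, glass3 in the frame of tray below 0 m or x of each of glass2, glass4 in the frame of tray below 0 m or x of each of glass2, glass5 in the frame of tray below 0 m or x of each of glass3, glass4 in the frame of tray below 0 m or x of each of glass3, glass5 in the frame of tray below 0 m or x of each of glass4, glass5 in the frame of tray below 0 m) and (x of each of glass0, glass1 in the frame of tray above 0 m or x of each of glass0, glass2 in the frame of tray above 0 m or x of each of glass0, glass3 in the frame of tray above 0 m or x of each of glass0, glass4 in the frame of tray above 0 m or x of each of glass0, glass5 in the frame of tray above 0 m or x of each of glass1, glass2 in the frame of tray above 0 m or x of each of glass1, glass3 in the frame of tray above 0 m or x of each of glass1, glass4 in the frame of tray above 0 m or x of each of glass1, glass5 in the frame of tray above 0 m or x of each of glass2, glass3 in the frame of tray above 0 m or x of each of glass2, glass4 in the frame of tray above 0 m or x of each of glass2, glass5 in the frame of tray above 0 m or x of each of glass3, glass4 in the frame of tray above 0 m or x of each of glass3, glass5 in the frame of tray above 0 m or x of each of glass4, glass5 in the frame of tray above 0 m) and value of joint shutter above 0.041 m); the robot touches nothing.
It fails at once if the tray is lifted more than 20 mm off the slab (z of tray in the frame of kiln above 0.032 m).
It fails at once if the tray is tipped by more than 0.3 rad (angle between tray's own z axis and vertical above 0.3 rad).
It fails at once if the bowl or the jar is moved by more than 30 mm (distance of any of bowl, jar from where it was at the start of the episode above 0.03 m).
It also fails if it takes over 69 s, if anything falls off the work surface, if the arm or the gripper's body presses on something with over 40 N, if the wrist force passes 120 N, or if a joint passes its speed limit or range.

## Robot

A 6-joint arm with a two-finger parallel gripper is mounted at the origin on the work surface. World frame = base frame: x ahead of the robot, y to its left, z up, the work surface at z = 0. Lengths are in m, angles in rad, forces in N, time in s.
With the tool pointing down it reaches from about 0.3 to 0.775 m from the base axis. Payload 14.6 kg.
Tool frame: the origin (TCP) lies on the centre line of the jaws, within the pads' length; the fingertips stand 19 mm ahead of it and the grasp point (between the pads) is the TCP; z points along the fingers, y is the direction in which the jaws open and shut (so a half turn about z gives the same grasp; the last joint's range is limited). The gripper opens to 94 mm and grips with 3 to 60 N. Pads are 16 mm wide; open, the fingers measure 119 mm over their backs; the gripper's body (75 mm by 177 mm) begins 78 mm behind the grasp point.
Start: joints at [-1.201, 0.3, 1.521, -0, 1.321, -0.067], TCP at [0.233, -0.498, 0.224] pointing down, gripper open.
Joint ranges: [-3.03, 3.03], [-0.79, 2.21], [0.23, 2.52], [-1.04, 4.18], [0, 3.07], [-2.55, 2.55]. Speed limits (rad/s): [2.22, 2.22, 2.57, 3.14, 3.14, 3.14].

## Interface

Orientations are given as [roll, pitch, yaw] about the fixed x, y, z axes, in that order (R = Rz(yaw) Ry(pitch) Rx(roll)).
In Python, from station import ctrl gives the robot as it stands. The module is installed in compiled form; this text tells all that it offers.
- The arm moves only by the shell command python3 -m creep 'ROWS' [FORCE]. ROWS is a JSON object of lists of equal length, an entry for each row: "translation": the shift along the world's x, y, z in mm, a list of three; "yaw": the turn about the world's z in rad; "gripper": the closure in counts, from 0 (fully open) to 255 (shut). A call has 1 to 5 rows; each row is the pose to reach, as a shift and turn from the pose measured when the call began; what a row does not reach only later rows make up. A row lasts 1/12 s, in which the tool goes at most 41.7 mm and 7.16 degrees, less where a joint would pass 70% of its speed; a pose out of reach is approached as far as the arm can. A call with a gripper value outside its range is refused whole. The fingers move at their own pace and stop on an object; FORCE is the grip in N (left out, the last holds). Time passes only in rows, so rows that repeat a pose let the fingers close. It gives the time, the measured TCP pose, the force and the opening at its end, in the units of the state.
- ctrl.get_obs(): the state, without advancing time (a new reading comes with each control period).
- ctrl.camera(name): name is "scene" or "top"; returns a dict with "pixels" (384x512x3 uint8, red, green, blue), "depth" (384x512 float32, m along the optical axis (not along the pixel's ray), 0 where there is no reading), "fx", "fy", "cx", "cy" (pixels), "R" (3x3) and "t" (3): a world point X has camera coordinates R X + t. Camera axes: x right, y down, z forward; pixel columns grow to the right and rows downward; lengths in m; the calibration is good to about 2 mm. A picture is of the moment at which its call begins.
- ctrl.hand_in(): hands the job in, once; it reports no verdict.
The state is a dict: "time_s": time; "qpos": joint angles; "joint_vel": joint speeds; "tau": joint torques, N m; "ee_pos": TCP position; "eef_rot": TCP orientation; "force": force on the tool from outside, world axes, zero at the start; "moment": the same for the moment, N m; "grip_width": finger opening in m.
Only numpy, scipy, OpenCV 4.12 (cv2) and the standard library are available. Lean on these libraries where they do the work, as an engineer would, in place of code of your own. Each camera call takes 0.05 s, during which the arm holds its last target. There are 200 camera calls.

## Working session

There is one attempt and no reset: what is moved stays moved. The work goes in short steps, Python scripts to look and compute and a shell command to move; the robot and the scene stay as the last step left them, time stands still between calls to the robot, and variables do not carry over. Pictures are saved under pics/ and viewed, about 8 in all and at most 12, crops included, and the job is handed in when it is done.

```bash
mkdir -p pics
cat > h.py <<'E'
import numpy as np, cv2
from station import ctrl
def snap(n, save=None):
    c=ctrl.camera(n)
    if save: cv2.imwrite('pics/'+save, c['pixels'][:,:,::-1])
    return c
def cloud(c):
    d=c['depth']; v,u=np.mgrid[:d.shape[0],:d.shape[1]]
    P=np.stack([(u-c['cx'])/c['fx']*d,(v-c['cy'])/c['fy']*d,d],-1)
    W=(P-c['t'])@c['R']; W[d==0]=np.nan
    return W
def ray(c,u,v,z):
    r=c['R'].T@np.array([(u-c['cx'])/c['fx'],(v-c['cy'])/c['fy'],1]); o=-c['R'].T@c['t']
    return o+r*(z-o[2])/r[2]
def proj(c,X):
    p=c['R']@np.array(X)+c['t']; return c['fx']*p[0]/p[2]+c['cx'],c['fy']*p[1]/p[2]+c['cy']
E
python3 - <<'E'
from h import *
import pickle
print(ctrl.get_obs())
for n in('top','scene'):
    c=snap(n,n+'0.png'); pickle.dump(c,open(n+'0.pkl','wb')); print(n,c['fx'],-c['R'].T@c['t'],c['R'].round(2).tolist())
a=[cv2.imread(f'pics/{n}0.png') for n in('top','scene')]
E
```

```text
{'time_s': 0.0, 'qpos': array([-1.20060878e+00,  3.00449267e-01,  1.52160471e+00, -4.03197543e-05,
        1.32072271e+00, -6.65749941e-02]), 'joint_vel': array([-0.00042187,  0.00089006, -0.00236999, -0.0002336 ,  0.00156897,
       -0.00044073]), 'tau': array([-7.87867193e-04, -5.31807375e+01, -3.52737916e+01,  7.08416034e-02,
        2.44519935e-02, -6.79507275e-05]), 'ee_pos': array([ 0.23256213, -0.49812861,  0.22388831]), 'eef_rot': array([-3.14040864e+00, -3.98019971e-05,  4.36772516e-01]), 'force': array([ 0.53471978, -0.33982771,  0.14783733]), 'moment': array([-0.01987163,  0.00661526, -0.03458089]), 'grip_width': 0.09378786445312016}
top 421.64685088231 [0.39588711 0.03252218 1.19788974] [[0.02, -1.0, 0.0], [-0.99, -0.02, -0.13], [0.13, -0.0, -0.99]]
scene 348.2720926045405 [ 0.86510311 -0.35516578  0.98284369] [[0.8, 0.59, 0.01], [0.51, -0.68, -0.52], [-0.31, 0.42, -0.85]]
```

View pics/top0.png

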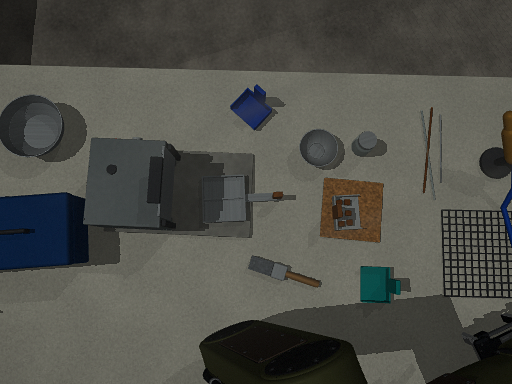

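View pics/scene0.png

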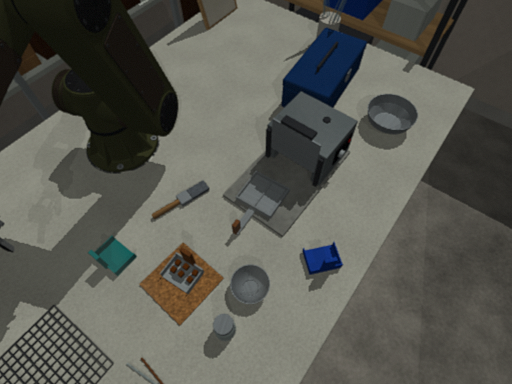

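Top view: three scoop shapes — aluminium with glass pieces and a wooden handle on the cork mat at (345,212), teal at (378,284), and blue at (252,107). The first fits the description. The tray is at (224,198) with its grip at (278,196), the kiln hood at (128,183), the shutter bar at (154,180), the bowl at (320,148) and the jar at (366,143).

Run:
```python
from h import *
import pickle
c=pickle.load(open('top0.pkl','rb')); W=cloud(c); im=c['pixels']
hsv=cv2.cvtColor(im,cv2.COLOR_RGB2HSV)
def rect(m,name):
    P=W[m][:,:2]*1000; P=P[~np.isnan(P).any(1)]
    (cx,cy),s,a=cv2.minAreaRect(P.astype(np.float32)); print(name,len(P),np.round([cx,cy,*s,a],1), 'z',np.nanmedian(W[m][:,2]).round(4))
Z=W[...,2]; U=np.arange(512)[None,:]+0*Z; V=np.arange(384)[:,None]+0*Z
def big(m):
    n,l,s,_=cv2.connectedComponentsWithStats(m.astype(np.uint8)); return l==1+s[1:,4].argmax()
box=lambda u0,u1,v0,v1:(U>u0)&(U<u1)&(V>v0)&(V<v1)
rect(big((Z>.155)&(Z<.168)&box(75,185,125,240)),'roof')
rect(big((Z>.217)&box(140,185,125,240)),'bar')
rect(big((Z>.006)&(Z<.016)&box(160,262,140,245)),'slab')
rect(big((Z>.014)&box(196,250,165,235)),'tray')
rect(big((Z>.05)&box(260,300,180,215)),'traygrip')
mat=(hsv[...,0]<18)&(hsv[...,1]>110)&box(310,395,170,250)
rect(big(mat&(Z<.012)),'mat')
rect((Z>.075)&box(325,375,190,240),'scoop handle')
rect((Z>.028)&(Z<.06)&box(325,375,190,240),'scoop walls')
rect((Z>.01)&box(290,342,125,172),'bowl'); rect((Z>.04)&box(348,385,125,162),'jar')
a=cv2.resize(im[165:260,305:400],None,fx=4,fy=4,interpolation=2); b=cv2.resize(im[140:250,165:300],None,fx=3.4545,fy=3.4545,interpolation=2)
b=cv2.resize(b,(400,380))
cv2.imwrite('pics/crop1.png',np.hstack([a,b])[:,:,::-1])
```

```text
roof 5838 [553.5 359.  191.5 220.4  88.8] z 0.1606
bar 590 [551.2 269.8  30.9 108.7  89. ] z 0.2212
slab 4351 [549.9 162.3 259.9 240.6  88.9] z 0.0114
tray 1610 [538.2 117.2 147.4 135.4   4.7] z 0.0169
traygrip 54 [543.5 -27.9  12.5  24.7   2.4] z 0.0647
mat 2549 [ 513.6 -241.8  170.4  169.4   85.7] z 0.0052
scoop handle 86 [ 500.6 -187.5   34.8   12.3    2.1] z 0.0993
scoop walls 133 [ 504.1 -221.2   96.4   79.     4.9] z 0.0335
bowl 812 [ 681.5 -140.   107.4  107.3   86.2] z 0.025
jar 385 [ 694.7 -266.5   51.9   51.2   79.5] z 0.0832
```

View pics/crop1.png

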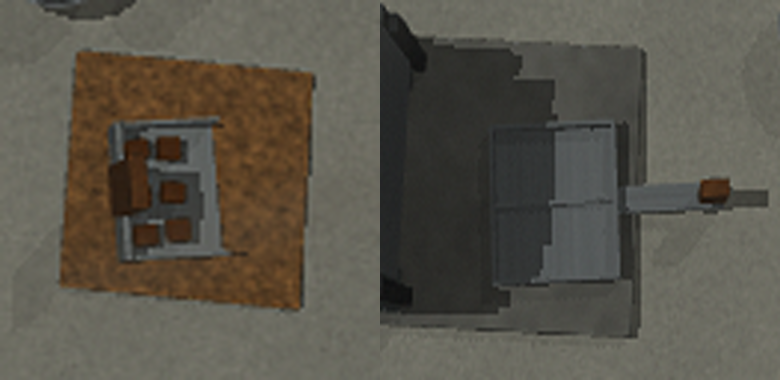

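The crop shows the scoop level on the mat with its glass pieces, open front toward -y, and the tray with its rib.

Moves can't tilt the tool, so this is the plan:
- Grip the scoop handle across x and carry it firmly.
- Over the tray, loosen the grip so the scoop pivots forward under gravity.

```bash
python3 -m creep '{"translation":[[27,31,0],[54,62,0],[80,93,0],[107,124,0],[134,155,0]],"yaw":[0.12,0.24,0.36,0.48,0.6],"gripper":[0,0,0,0,0]}' 40
python3 -m creep '{"translation":[[27,31,0],[54,62,0],[80,93,0],[107,124,0],[134,155,0]],"yaw":[0.12,0.24,0.36,0.48,0.6],"gripper":[0,0,0,0,0]}'
```

```text
time_s: 0.52
ee_pos: [0.3674, -0.3414, 0.2238]
eef_rot: [-3.14, -0.0, 1.042]
force: [1.1, 0.3, 0.3]
grip_width: 0.0941
time_s: 0.93
ee_pos: [0.5022, -0.1845, 0.2237]
eef_rot: [-3.14, -0.0, 1.648]
force: [1.1, -0.5, 0.1]
grip_width: 0.094
```

```bash
python3 -m creep '{"translation":[[-2,-3,-35],[-2,-3,-72],[-2,-3,-110],[-2,-3,-140],[-2,-3,-161]],"yaw":[-0.02,-0.02,-0.02,-0.02,-0.02],"gripper":[0,0,0,0,0]}'
python3 -m creep '{"translation":[[0,0,0],[0,0,0],[0,0,0],[0,0,0],[0,0,0]],"yaw":[0,0,0,0,0],"gripper":[255,255,255,255,255]}' 50
```

```text
time_s: 1.35
ee_pos: [0.499, -0.1868, 0.0595]
eef_rot: [-3.137, -0.002, 1.629]
force: [-0.4, -0.2, -1.1]
grip_width: 0.0942
time_s: 1.77
ee_pos: [0.4996, -0.1871, 0.0609]
eef_rot: [-3.139, -0.001, 1.629]
force: [0.4, 0.4, 0.6]
grip_width: 0.0643
```

```bash
python3 -m creep '{"translation":[[0,0,0],[0,0,0],[0,0,0],[0,0,0],[0,0,0]],"yaw":[0,0,0,0,0],"gripper":[255,255,255,255,255]}' 50
python3 -m creep '{"translation":[[0,0,0],[0,0,0],[0,0,0],[0,0,0],[0,0,0]],"yaw":[0,0,0,0,0],"gripper":[255,255,255,255,255]}' 50
python3 -m creep '{"translation":[[0,0,3],[0,0,8],[0,0,14],[0,0,20],[0,0,20]],"yaw":[0,0,0,0,0],"gripper":[255,255,255,255,255]}'
python3 - <<'E'
from h import *
c=snap('scene')
u,v=map(int,proj(c,[.5,-.2,.06])); cv2.imwrite('pics/g1.png',cv2.resize(c['pixels'][v-70:v+70,u-80:u+80],None,fx=4,fy=4,interpolation=2)[:,:,::-1])
E
```

```text
time_s: 2.18
ee_pos: [0.4999, -0.1871, 0.0612]
eef_rot: [-3.14, -0.001, 1.629]
force: [1.1, 1.2, 4.0]
grip_width: 0.036
time_s: 2.6
ee_pos: [0.4999, -0.1871, 0.0612]
eef_rot: [-3.14, -0.001, 1.629]
force: [0.6, 0.2, 1.3]
grip_width: 0.0359
time_s: 3.02
ee_pos: [0.5004, -0.1873, 0.0827]
eef_rot: [-3.141, 0.0, 1.629]
force: [-0.3, 0.0, -1.2]
grip_width: 0.0361
```

View pics/g1.png

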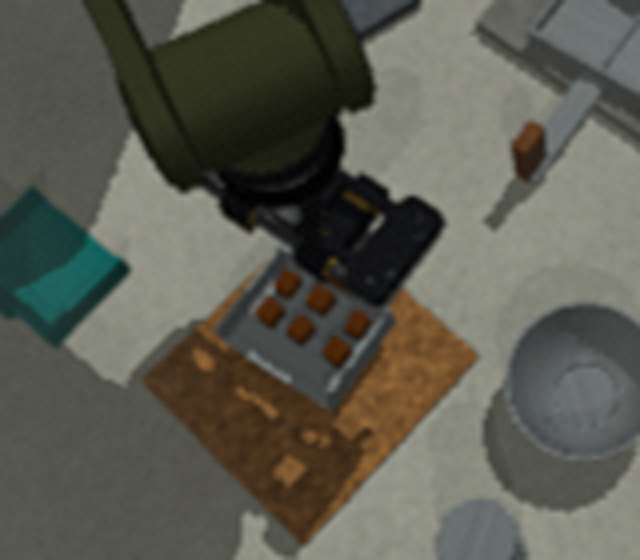

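Held level, all six pieces on board. Refining the tray position, then a gentle carry.

```bash
python3 - <<'E'
from h import *
import pickle
c=pickle.load(open('top0.pkl','rb')); W=cloud(c); Z=W[...,2]
m=np.zeros_like(Z,bool); m[165:230,195:256]=1; m&=(Z>.024)&(Z<.036)
P=(W[m][:,:2]*1000).astype(np.float32); print(len(P),cv2.minAreaRect(P))
E
python3 -m creep '{"translation":[[0,0,8],[0,0,20],[0,0,36],[0,0,52],[0,0,62]],"yaw":[0,0,0,0,0],"gripper":[255,255,255,255,255]}'
python3 -m creep '{"translation":[[1,8,0],[3,26,0],[5,48,0],[7,66,0],[7,74,0]],"yaw":[0,-0.01,-0.02,-0.02,-0.02],"gripper":[255,255,255,255,255]}'
python3 -m creep '{"translation":[[1,8,0],[3,26,0],[5,48,0],[7,66,0],[7,74,0]],"yaw":[0,0,0,0,0],"gripper":[255,255,255,255,255]}'
python3 -m creep '{"translation":[[1,8,0],[3,26,0],[5,48,0],[7,66,0],[7,74,0]],"yaw":[0,0,0,0,0],"gripper":[255,255,255,255,255]}'
```

```text
281 ((534.4176025390625, 121.74861145019531), (130.61656188964844, 120.43260192871094), 3.9703593254089355)
time_s: 3.48
ee_pos: [0.5006, -0.1874, 0.146]
eef_rot: [3.141, 0.001, 1.629]
force: [-0.8, -0.2, -2.3]
grip_width: 0.0355
time_s: 3.9
ee_pos: [0.5074, -0.1112, 0.1453]
eef_rot: [-3.141, 0.0, 1.61]
force: [1.6, 0.9, -2.3]
grip_width: 0.0358
time_s: 4.32
ee_pos: [0.5144, -0.0355, 0.145]
eef_rot: [-3.141, -0.0, 1.611]
force: [-0.0, 1.0, -1.2]
grip_width: 0.0362
time_s: 4.73
ee_pos: [0.5215, 0.0397, 0.1449]
eef_rot: [-3.141, -0.0, 1.612]
force: [0.5, -0.2, -2.0]
grip_width: 0.0357
```

```bash
python3 -m creep '{"translation":[[1,8,0],[2,26,0],[3,46,0],[4,62,0],[5,69,0]],"yaw":[0.01,0.02,0.024,0.024,0.024],"gripper":[255,255,255,255,255]}'
python3 -m creep '{"translation":[[1,8,0],[2,26,0],[3,46,0],[4,60,0],[4,67,0]],"yaw":[0,0,0,0,0],"gripper":[255,255,255,255,255]}'
python3 -m creep '{"translation":[[0,0,0],[0,0,0],[0,0,0]],"yaw":[0,0,0],"gripper":[255,255,255]}' 12
python3 - <<'E'
from h import *
c=snap('scene')
u,v=map(int,proj(c,[.53,.14,.09])); cv2.imwrite('pics/g2.png',cv2.resize(c['pixels'][v-70:v+70,u-80:u+80],None,fx=4,fy=4,interpolation=2)[:,:,::-1])
E
```

```text
time_s: 5.15
ee_pos: [0.5266, 0.1097, 0.1448]
eef_rot: [-3.141, -0.0, 1.637]
force: [0.1, -0.6, -2.3]
grip_width: 0.0356
time_s: 5.57
ee_pos: [0.5307, 0.1777, 0.1447]
eef_rot: [-3.141, -0.0, 1.637]
force: [0.2, -0.4, -1.5]
grip_width: 0.0358
time_s: 5.82
ee_pos: [0.5308, 0.1769, 0.1446]
eef_rot: [-3.141, -0.0, 1.637]
force: [-0.2, 0.3, -3.2]
grip_width: 0.036
```

View pics/g2.png

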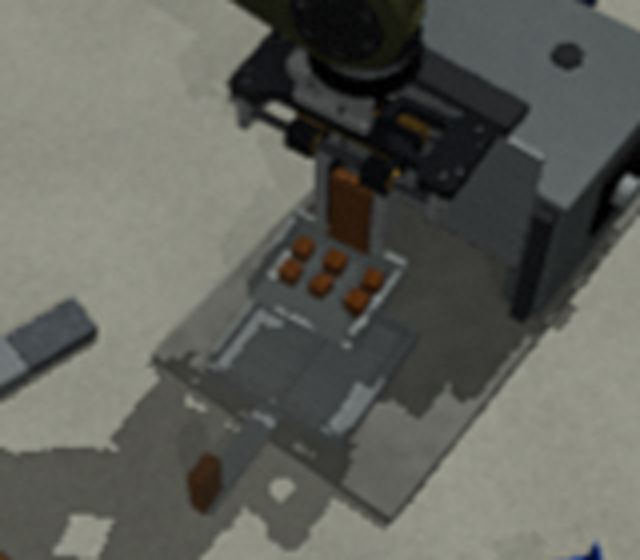

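Still level at 12 N over the tray, six pieces on board. Loosening stepwise and watching the floor slope.

```bash
cat > tilt.py <<'E'
from h import *
def tilt(c=None):
    c=c or snap('scene'); W=cloud(c); e=ctrl.get_obs()['ee_pos']; D=W-e
    m=(abs(D[...,0])<.04)&(D[...,1]<-.012)&(D[...,1]>-.075)&(D[...,2]<-.02)&(W[...,2]>.046)
    P=D[m]
    if len(P)<10: print('few',len(P)); return
    p=np.polyfit(P[:,1],P[:,2],1); print('n',len(P),'tilt deg',np.degrees(np.arctan(p[0])).round(1),'y',P[:,1].min().round(3),P[:,1].max().round(3),'zmin',P[:,2].min().round(3))
    hs=cv2.cvtColor(c['pixels'],cv2.COLOR_RGB2HSV)
    g=(hs[...,0]<20)&(hs[...,1]>130)&(W[...,2]<.05)&(abs(W[...,1]-.12)<.07)&(abs(W[...,0]-.535)<.075)
    print('glass px low',g.sum())
tilt()
E
python3 tilt.py
python3 -m creep '{"translation":[[0,0,0],[0,0,0],[0,0,0]],"yaw":[0,0,0],"gripper":[255,255,255]}' 7; python3 tilt.py
python3 -m creep '{"translation":[[0,0,0],[0,0,0],[0,0,0]],"yaw":[0,0,0],"gripper":[255,255,255]}' 5; python3 tilt.py
```

```text
n 487 tilt deg 7.2 y -0.075 -0.013 zmin -0.059
glass px low 0
time_s: 6.17
ee_pos: [0.5309, 0.1766, 0.1448]
eef_rot: [-3.141, -0.0, 1.636]
force: [0.1, -0.1, -2.2]
grip_width: 0.0359
n 486 tilt deg 7.1 y -0.075 -0.012 zmin -0.059
glass px low 0
time_s: 6.47
ee_pos: [0.5308, 0.1767, 0.1448]
eef_rot: [-3.141, -0.0, 1.636]
force: [-0.0, -1.0, -2.9]
grip_width: 0.0362
n 475 tilt deg 7.4 y -0.075 -0.012 zmin -0.059
glass px low 0
```

```bash
python3 -m creep '{"translation":[[0,0,0],[0,0,0],[0,0,0]],"yaw":[0,0,0],"gripper":[255,255,255]}' 4; python3 tilt.py
python3 -m creep '{"translation":[[0,0,0],[0,0,0],[0,0,0]],"yaw":[0,0,0],"gripper":[255,255,255]}' 3; python3 tilt.py
```

```text
time_s: 6.77
ee_pos: [0.5308, 0.1768, 0.1447]
eef_rot: [-3.141, -0.0, 1.636]
force: [0.6, 0.6, -1.6]
grip_width: 0.036
n 483 tilt deg 6.9 y -0.075 -0.012 zmin -0.059
glass px low 0
time_s: 7.07
ee_pos: [0.5309, 0.1768, 0.1447]
eef_rot: [-3.141, -0.0, 1.636]
force: [-0.8, 1.1, -1.4]
grip_width: 0.036
n 482 tilt deg 7.1 y -0.075 -0.013 zmin -0.059
glass px low 0
```

No pivot even at 3 N. Small vertical bounces at 3 N should ratchet the pivot forward; trying them and watching.

```bash
python3 -m creep '{"translation":[[0,0,15],[0,0,0],[0,0,15],[0,0,0],[0,0,0]],"yaw":[0,0,0,0,0],"gripper":[255,255,255,255,255]}' 3; python3 tilt.py
python3 -m creep '{"translation":[[0,0,-15],[0,0,15],[0,0,-15],[0,0,15],[0,0,0]],"yaw":[0,0,0,0,0],"gripper":[255,255,255,255,255]}' 3; python3 tilt.py
```

```text
time_s: 7.53
ee_pos: [0.5303, 0.1766, 0.1433]
eef_rot: [-3.139, 0.0, 1.636]
force: [0.6, -0.6, -2.6]
grip_width: 0.0363
n 475 tilt deg 15.6 y -0.074 -0.012 zmin -0.072
glass px low 0
time_s: 8.0
ee_pos: [0.5324, 0.1772, 0.1491]
eef_rot: [3.138, -0.001, 1.636]
force: [1.1, 0.8, 0.7]
grip_width: 0.0358
n 241 tilt deg 10.5 y -0.056 -0.012 zmin -0.098
glass px low 4
```

```bash
python3 -m creep '{"translation":[[0,0,0]],"yaw":[0],"gripper":[255]}' 20
cat > v.py <<'E'
import sys
from h import *
x,y,z,s,n=sys.argv[1:]; s=int(s)
c=snap('scene'); u,v=map(int,proj(c,[float(x),float(y),float(z)])); cv2.imwrite('pics/'+n,cv2.resize(c['pixels'][max(v-s,0):v+s,max(u-s,0):u+s],(600,600),interpolation=2)[:,:,::-1])
E
python3 v.py .53 .13 .06 65 g3.png
```

```text
time_s: 8.13
ee_pos: [0.5301, 0.1765, 0.143]
eef_rot: [-3.138, 0.0, 1.636]
force: [-0.8, -0.3, -2.3]
grip_width: 0.0355
```

View pics/g3.png

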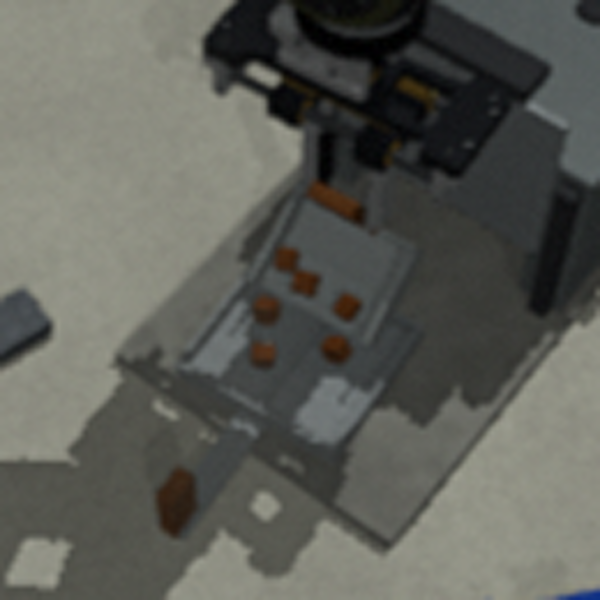

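Pouring works: two pieces are in the tray, one on each side, and four are still sliding on the tilted floor. The scoop has slipped low in the jaws. I'm now gripping firmly and checking where it sits.

```bash
python3 -m creep '{"translation":[[0,0,0],[0,0,0],[0,0,0]],"yaw":[0,0,0],"gripper":[255,255,255]}' 40
cat > gl.py <<'E'
from h import *
def gl(n='scene'):
    c=snap(n); W=cloud(c); hs=cv2.cvtColor(c['pixels'],cv2.COLOR_RGB2HSV)
    g=((hs[...,0]<20)&(hs[...,1]>110)&(W[...,2]>.012)).astype(np.uint8)
    k,l,s,cen=cv2.connectedComponentsWithStats(g)
    for i in range(1,k):
        P=W[l==i]; P=P[~np.isnan(P[:,0])]
        if len(P)<6: continue
        q=np.median(P,0); d=q[:2]-[.5344,.1217]; a=.065
        t=np.array([d[0]*np.cos(a)+d[1]*np.sin(a),-d[0]*np.sin(a)+d[1]*np.cos(a)])
        if abs(q[1]-.1)<.25: print(n,len(P),'pix',cen[i].round(),'world',(q*1000).round(),'tray',(t*1000).round(),'zmax',P[:,2].max().round(3),'zmin',P[:,2].min().round(3))
gl(); gl('top')
E
python3 gl.py; python3 tilt.py
```

```text
time_s: 8.43
ee_pos: [0.5303, 0.1766, 0.1434]
eef_rot: [-3.139, 0.0, 1.636]
force: [-0.4, -0.3, -0.7]
grip_width: 0.0355
scene 2317 pix [31. 24.] world [-752.  194.   62.] tray [-1279.   155.] zmax 0.565 zmin 0.012
scene 51 pix [270. 161.] world [533. 158. 154.] tray [ 1. 36.] zmax 0.158 zmin 0.137
scene 107 pix [262. 189.] world [526. 124.  31.] tray [-8.  3.] zmax 0.051 zmin 0.012
scene 16 pix [254. 194.] world [519.  97.  28.] tray [-17. -24.] zmax 0.032 zmin 0.026
scene 135 pix [165. 209.] world [ 321. -107.   16.] tray [-228. -214.] zmax 0.021 zmin 0.012
scene 72 pix [236. 226.] world [549. -36.  59.] tray [   5. -158.] zmax 0.066 zmin 0.02
top 65 pix [221. 191.] world [553. 128.  33.] tray [19.  5.] zmax 0.04 zmin 0.024
top 67 pix [277. 195.] world [541. -27.  63.] tray [  -3. -149.] zmax 0.069 zmin 0.025
top 30 pix [220. 202.] world [523. 130.  34.] tray [-11.   9.] zmax 0.039 zmin 0.027
top 28 pix [231. 204.] world [517.  99.  29.] tray [-19. -21.] zmax 0.034 zmin 0.026
top 50 pix [222. 210.] world [499. 124.  38.] tray [-35.   4.] zmax 0.054 zmin 0.029
top 215 pix [302. 279.] world [ 316. -102.   17.] tray [-232. -209.] zmax 0.025 zmin 0.012
n 73 tilt deg 3.3 y -0.058 -0.012 zmin -0.097
glass px low 108
```

```bash
cat > v2.py <<'E'
import sys
from h import *
x,y,z,s,n=sys.argv[1:]; s=int(s); o=[]
for k in('scene','top'):
    c=snap(k); u,v=map(int,proj(c,[float(x),float(y),float(z)])); o.append(cv2.resize(c['pixels'][max(v-s,0):v+s,max(u-s,0):u+s],(400,400),interpolation=2)[:,:,::-1])
cv2.imwrite('pics/'+n,np.hstack(o))
E
python3 v2.py .53 .12 .05 50 g4.png
```

```text
(no output)
```

View pics/g4.png

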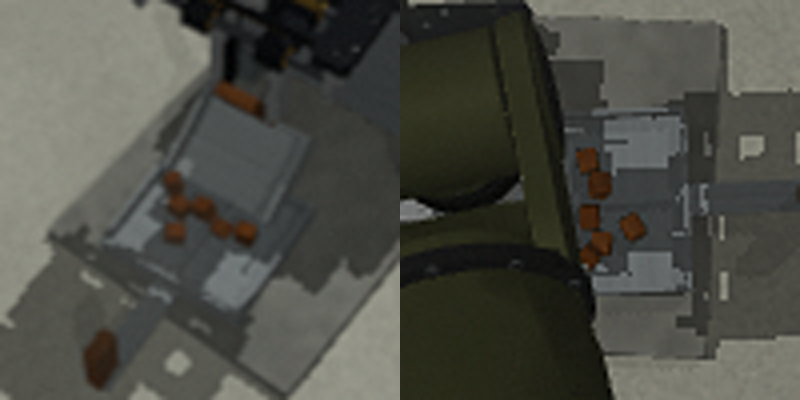

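All six are out (two on the far side, four on the near side); one may still lean on the scoop's lip. Raising it and checking again.

```bash
python3 -m creep '{"translation":[[0,0,5],[0,0,15],[0,0,30],[0,0,50],[0,0,60]],"yaw":[0,0,0,0,0],"gripper":[255,255,255,255,255]}' 50
python3 -m creep '{"translation":[[-1,-8,5],[-3,-26,10],[-5,-48,15],[-7,-75,20],[-9,-100,20]],"yaw":[0,0,0,0,0],"gripper":[255,255,255,255,255]}'
python3 -m creep '{"translation":[[-3,-30,0],[-6,-65,0],[-9,-100,0],[-11,-130,0],[-12,-145,0]],"yaw":[0,0,0,0,0],"gripper":[255,255,255,255,255]}'
python3 gl.py; python3 tilt.py
```

```text
time_s: 9.1
ee_pos: [0.5309, 0.1768, 0.2064]
eef_rot: [3.141, -0.001, 1.636]
force: [-0.0, 0.4, -0.9]
grip_width: 0.0354
time_s: 9.52
ee_pos: [0.5217, 0.0753, 0.2274]
eef_rot: [3.14, -0.0, 1.637]
force: [0.1, -0.4, -1.9]
grip_width: 0.0356
time_s: 9.93
ee_pos: [0.5089, -0.0731, 0.2273]
eef_rot: [3.14, 0.0, 1.635]
force: [0.4, -0.3, -1.7]
grip_width: 0.0356
scene 1973 pix [25. 26.] world [-744.  174.   65.] tray [-1272.   135.] zmax 0.574 zmin 0.012
scene 109 pix [261. 190.] world [526. 125.  29.] tray [-8.  4.] zmax 0.039 zmin 0.014
scene 16 pix [254. 194.] world [519.  98.  28.] tray [-17. -23.] zmax 0.03 zmin 0.025
scene 97 pix [207. 201.] world [509. -89. 237.] tray [ -39. -208.] zmax 0.315 zmin 0.199
scene 140 pix [165. 209.] world [ 321. -107.   16.] tray [-228. -214.] zmax 0.022 zmin 0.012
scene 70 pix [236. 226.] world [549. -36.  62.] tray [   5. -158.] zmax 0.068 zmin 0.02
top 64 pix [221. 191.] world [552. 128.  32.] tray [17.  5.] zmax 0.038 zmin 0.025
top 51 pix [276. 195.] world [541. -24.  64.] tray [  -3. -146.] zmax 0.48 zmin 0.022
top 63 pix [221. 205.] world [514. 126.  32.] tray [-20.   6.] zmax 0.038 zmin 0.024
top 29 pix [231. 204.] world [517. 100.  29.] tray [-18. -21.] zmax 0.037 zmin 0.024
top 12 pix [291. 203.] world [506. -54. 187.] tray [ -40. -174.] zmax 0.191 zmin 0.181
top 30 pix [220. 216.] world [483. 129.  28.] tray [-51.  11.] zmax 0.033 zmin 0.024
n 286 tilt deg 30.4 y -0.039 -0.012 zmin -0.11
glass px low 110
```

All six pieces lie in the tray. Carrying the tilted scoop to the mat; I'll touch its front edge down and roll it level with a light grip.

```bash
python3 -m creep '{"translation":[[0,-30,0],[1,-70,0],[1,-110,0],[2,-150,0],[2,-178,0]],"yaw":[0,0,0,0,0],"gripper":[255,255,255,255,255]}'
python3 -m creep '{"translation":[[0,0,-25],[0,0,-55],[0,0,-85],[0,0,-98],[0,0,-102]],"yaw":[0,0,0,0,0],"gripper":[255,255,255,255,255]}'
python3 - <<'E'
from h import *
e=ctrl.get_obs()['ee_pos']
for n in('scene','top'):
    W=cloud(snap(n)); D=(W-e)*1000
    hs=0
    m=(abs(D[...,0])<46)&(D[...,1]<-5)&(D[...,1]>-90)&(W[...,2]>.011)&(D[...,2]<-15)&(D[...,2]>-125)
    P=D[m]; print(n,len(P))
    for y in range(-80,0,8):
        q=P[(P[:,1]>=y)&(P[:,1]<y+8)]
        if len(q): print(y,len(q),np.percentile(q[:,2],[2,50,98]).round())
E
```

```text
time_s: 10.5
ee_pos: [0.5113, -0.2504, 0.2271]
eef_rot: [3.14, -0.0, 1.635]
force: [0.0, 0.5, -1.8]
grip_width: 0.0355
time_s: 10.92
ee_pos: [0.5106, -0.2488, 0.1223]
eef_rot: [-3.139, -0.003, 1.636]
force: [0.6, -0.0, -0.9]
grip_width: 0.0356
scene 333
-56 1 [-86. -86. -86.]
-48 10 [-93. -85. -82.]
-40 49 [-108. -104.  -77.]
-32 105 [-107. -102.  -74.]
-24 103 [-102.  -97.  -72.]
-16 58 [-97. -93. -89.]
-8 7 [-94. -91. -71.]
top 2
-8 2 [-90. -90. -90.]
```

```bash
python3 -m creep '{"translation":[[0,0,-5],[0,0,-9],[0,0,-11],[0,6,-13],[0,12,-15]],"yaw":[0,0,0,0,0],"gripper":[255,255,255,255,255]}' 5
python3 -m creep '{"translation":[[0,6,-3],[0,12,-6],[0,19,-10],[0,26,-14],[0,33,-19]],"yaw":[0,0,0,0,0],"gripper":[255,255,255,255,255]}' 3
python3 v2.py .51 -.24 .05 50 g5.png
```

```text
time_s: 11.43
ee_pos: [0.5116, -0.2373, 0.1101]
eef_rot: [3.14, -0.001, 1.635]
force: [0.4, 0.3, -0.1]
grip_width: 0.0359
time_s: 11.85
ee_pos: [0.5117, -0.2035, 0.0908]
eef_rot: [3.14, -0.0, 1.636]
force: [0.5, -0.1, -2.2]
grip_width: 0.0362
```

View pics/g5.png

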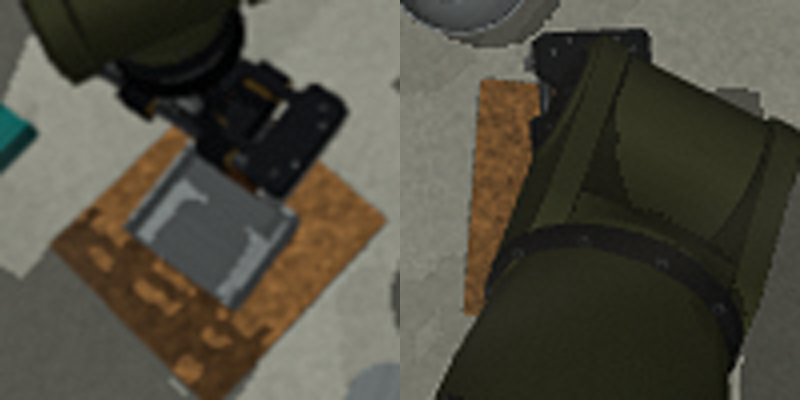

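```bash
cat > fl.py <<'E'
from h import *
e=ctrl.get_obs()['ee_pos']
D=(cloud(snap('scene'))-e)*1000; z=D[...,2]+e[2]*1000
for y in range(-88,-8,8):
    m=(abs(D[...,0])<34)&(D[...,1]>=y)&(D[...,1]<y+8)&(D[...,2]<-15)
    if m.sum(): print(y,m.sum(),np.percentile(z[m],[5,50,95]).round(1))
E
python3 fl.py
```

```text
-88 69 [1.6 4.3 7.4]
-80 72 [ 2.8  6.7 10.1]
-72 71 [ 5.5  7.7 10.1]
-64 69 [ 6.2  8.9 11.9]
-56 67 [ 5.9  9.3 11.6]
-48 69 [ 7.3 10.6 13.1]
-40 67 [ 7.6 10.2 13.4]
-32 66 [ 7.9 10.9 13.2]
-24 67 [ 8.5 11.2 15.5]
-16 88 [ 9.5 12.4 63.1]
```

```bash
python3 -m creep '{"translation":[[0,2,-2],[0,4,-5],[0,4,-7],[0,4,-7],[0,4,-7]],"yaw":[0,0,0,0,0],"gripper":[255,255,255,255,255]}' 3
python3 fl.py
python3 -m creep '{"translation":[[0,0,0],[0,0,0],[0,0,0],[0,0,0],[0,0,0]],"yaw":[0,0,0,0,0],"gripper":[0,0,0,0,0]}'
python3 -m creep '{"translation":[[0,0,0],[0,0,0],[0,0,0],[0,0,15],[0,0,45]],"yaw":[0,0,0,0,0],"gripper":[0,0,0,0,0]}'
python3 -m creep '{"translation":[[0,0,35],[0,0,70],[0,20,100],[2,50,100],[4,90,100]],"yaw":[0,0,0,0,0],"gripper":[0,0,0,0,0]}'
python3 fl.py; python3 v2.py .52 -.1 .03 100 g6.png;  python3 gl.py|grep top
```

```text
time_s: 12.42
ee_pos: [0.5115, -0.1998, 0.0835]
eef_rot: [3.141, -0.001, 1.636]
force: [0.1, 0.3, -1.3]
grip_width: 0.036
-88 72 [1.9 5.2 8.7]
-80 68 [4.1 7.5 9.9]
-72 69 [ 4.8  7.4 10.5]
-64 69 [ 4.5  7.5 10.6]
-56 66 [ 4.5  6.7 10.6]
-48 69 [ 4.7  8.  10.8]
-40 65 [4.9 7.  9.9]
-32 64 [ 4.7  7.3 10.4]
-24 66 [ 4.2  7.2 10.7]
-16 94 [ 6.  13.1 58.6]
time_s: 12.88
ee_pos: [0.5115, -0.1999, 0.0836]
eef_rot: [3.141, -0.001, 1.636]
force: [0.1, 0.0, 0.5]
grip_width: 0.0665
time_s: 13.3
ee_pos: [0.51, -0.1992, 0.1262]
eef_rot: [-3.137, -0.004, 1.636]
force: [-0.4, 1.3, 0.0]
grip_width: 0.0935
time_s: 13.72
ee_pos: [0.5144, -0.1097, 0.2281]
eef_rot: [-3.14, -0.002, 1.633]
force: [0.8, -0.6, -0.2]
grip_width: 0.0943
-88 32 [1.1 4.6 7.5]
-80 50 [1.7 3.8 7.2]
-72 60 [1.6 4.4 6.9]
-64 65 [1.4 4.5 7. ]
-56 55 [0.6 3.7 6.9]
-48 54 [-4.1 -1.7  2.3]
-40 60 [-4.5 -1.7  1.1]
-32 55 [-3.9 -1.1  1.4]
-24 58 [-4.6 -1.8  1.1]
-16 57 [-4.3 -1.8  0.4]
top 64 pix [221. 191.] world [551. 128.  32.] tray [17.  5.] zmax 0.039 zmin 0.026
top 64 pix [277. 195.] world [541. -28.  64.] tray [  -3. -150.] zmax 0.072 zmin 0.022
top 62 pix [221. 205.] world [514. 126.  31.] tray [-20.   6.] zmax 0.038 zmin 0.025
top 29 pix [231. 204.] world [517.  99.  30.] tray [-19. -21.] zmax 0.035 zmin 0.024
top 30 pix [220. 216.] world [483. 129.  29.] tray [-51.  11.] zmax 0.035 zmin 0.023
```

View pics/g6.png

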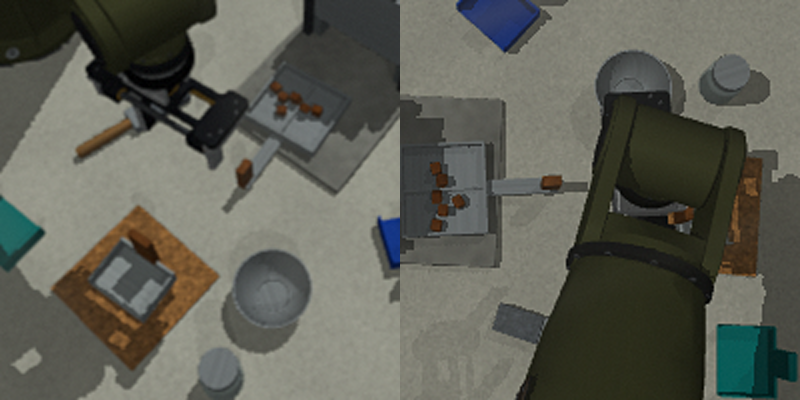

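The scoop stands upright near the mat centre at (135,275), and is empty. All six pieces are in the tray: two far of the rib at (435,167) and (441,180), four near. Now the tray grip.

```bash
python3 - <<'E'
from h import *
c=snap('top'); W=cloud(c); hs=cv2.cvtColor(c['pixels'],cv2.COLOR_RGB2HSV)
m=(hs[...,0]<20)&(hs[...,1]>110)&(W[...,2]>.022)&(W[...,2]<.045)&(abs(W[...,1]-.12)<.07)&(abs(W[...,0]-.535)<.07)
P=W[m][:,:2].astype(np.float32); _,l,ce=cv2.kmeans(P,6,None,(3,50,1e-6),20,2)
a=.065; d=ce-[.5344,.1217]; print(np.c_[d@[np.cos(a),np.sin(a)],d@[-np.sin(a),np.cos(a)]].round(4)*1000, np.bincount(l.ravel()))
m=(W[...,2]>.05)&(abs(W[...,1]+.028)<.03)&(abs(W[...,0]-.542)<.03)&(W[...,2]<.08); print(cv2.minAreaRect((W[m][:,:2]*1000).astype(np.float32)))
m=(W[...,2]>.07)&(abs(W[...,1]+.2)<.05)&(abs(W[...,0]-.51)<.05)&(W[...,2]<.11); print('scoop handle',cv2.minAreaRect((W[m][:,:2]*1000).astype(np.float32)))
E
python3 -m creep '{"translation":[[9,25,0],[18,50,0],[25,75,-10],[27,82,-45],[27,82,-80]],"yaw":[0,0,0,0,0],"gripper":[0,0,0,0,0]}'
```

```text
[[-19.1 -20.2]
 [ 28.5   8.9]
 [-11.7   9.1]
 [-51.2  10.8]
 [ 10.5   1.6]
 [-30.5   1.1]] [29 28 34 30 36 28]
((543.4491577148438, -27.789886474609375), (13.212003707885742, 24.415029525756836), 1.3771308660507202)
scoop handle ((500.6240539550781, -206.04574584960938), (15.560161590576172, 12.828566551208496), 12.498930931091309)
time_s: 14.43
ee_pos: [0.542, -0.0274, 0.1459]
eef_rot: [-3.14, -0.003, 1.636]
force: [0.5, 0.2, -1.1]
grip_width: 0.0939
```

```bash
python3 -m creep '{"translation":[[1,0,-30],[1,0,-60],[1,0,-82],[1,0,-93],[1,0,-93]],"yaw":[0,0,0,0,0],"gripper":[0,0,0,0,0]}' 25
python3 -m creep '{"translation":[[0,0,0],[0,0,0],[0,0,0],[0,0,0],[0,0,0]],"yaw":[0,0,0,0,0],"gripper":[255,255,255,255,255]}'
python3 -m creep '{"translation":[[0,0,0],[0,0,0],[0,0,0],[0,0,0],[0,0,0]],"yaw":[0,0,0,0,0],"gripper":[255,255,255,255,255]}'
python3 -m creep '{"translation":[[0,0,0],[0,0,0],[0,0,0],[0,0,0],[0,0,0]],"yaw":[0,0,0,0,0],"gripper":[255,255,255,255,255]}'
```

```text
time_s: 14.85
ee_pos: [0.542, -0.0282, 0.0507]
eef_rot: [-3.136, -0.004, 1.635]
force: [0.1, 1.2, 0.7]
grip_width: 0.0939
time_s: 15.27
ee_pos: [0.5423, -0.0282, 0.0515]
eef_rot: [-3.137, -0.004, 1.635]
force: [-0.5, 0.1, 0.4]
grip_width: 0.064
time_s: 15.68
ee_pos: [0.5423, -0.0282, 0.0515]
eef_rot: [-3.137, -0.004, 1.635]
force: [-0.3, 0.2, 0.1]
grip_width: 0.0305
time_s: 16.1
ee_pos: [0.5425, -0.0282, 0.0515]
eef_rot: [-3.137, -0.004, 1.635]
force: [1.9, 0.1, -0.9]
grip_width: 0.014
```

```bash
python3 -m creep '{"translation":[[0,4,0],[1,11,0],[2,19,0],[2,27,0],[2,33,0]],"yaw":[-0.01,-0.03,-0.05,-0.06,-0.065],"gripper":[255,255,255,255,255]}'
python3 -m creep '{"translation":[[0,5,0],[1,12,0],[2,19,0],[3,25,0],[3,29,0]],"yaw":[-0.005,-0.01,-0.02,-0.02,-0.02],"gripper":[255,255,255,255,255]}'
python3 - <<'E'
from h import *
c=snap('top'); W=cloud(c); Z=W[...,2]; v,u=np.mgrid[:384,:512]
m=(Z>.024)&(Z<.038)&(abs(W[...,0]-.545)<.09)&(abs(W[...,1]-.185)<.075)
P=(W[m][:,:2]*1000).astype(np.float32); print(len(P),cv2.minAreaRect(P), P.min(0),P.max(0))
E
python3 v2.py .54 .15 .03 60 g7.png
```

```text
time_s: 16.52
ee_pos: [0.5444, 0.0054, 0.0515]
eef_rot: [-3.137, -0.003, 1.569]
force: [-0.8, -3.4, -0.0]
grip_width: 0.0136
time_s: 16.93
ee_pos: [0.5476, 0.0352, 0.0515]
eef_rot: [-3.138, -0.003, 1.549]
force: [0.5, -3.2, 0.2]
grip_width: 0.0141
491 ((535.5863037109375, 187.44207763671875), (125.754638671875, 162.654296875), 87.12911224365234) [457.48438 124.15125] [617.73755 254.17389]
```

View pics/g7.png

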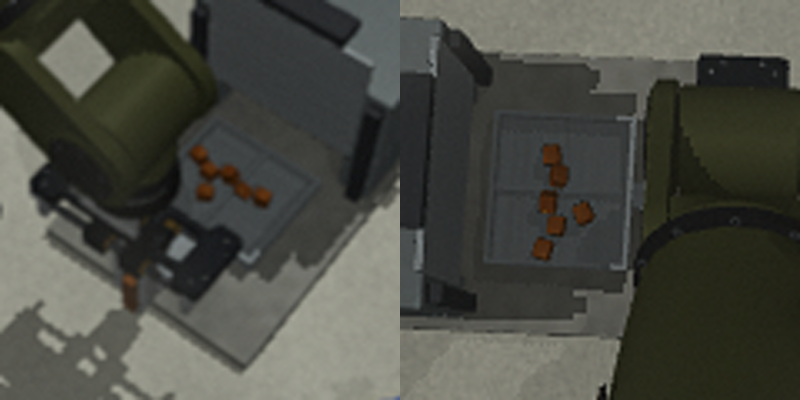

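Tray aligned: its centre is at v≈190 in the top crop, matching the slab's middle. All pieces kept their sides. Sliding in.

```bash
for i in 1 ; do python3 -m creep '{"translation":[[0,5,0],[0,14,0],[0,24,0],[1,33,0],[1,40,0]],"yaw":[0,0,0,0,0],"gripper":[255,255,255,255,255]}'; done
python3 -m creep '{"translation":[[0,5,0],[0,14,0],[0,24,0],[1,33,0],[1,40,0]],"yaw":[0,0,0,0,0],"gripper":[255,255,255,255,255]}'
python3 -m creep '{"translation":[[0,5,0],[0,13,0],[0,22,0],[1,30,0],[1,36,0]],"yaw":[0,0,0,0,0],"gripper":[255,255,255,255,255]}'
```

```text
time_s: 17.5
ee_pos: [0.5486, 0.0763, 0.0515]
eef_rot: [-3.138, -0.004, 1.55]
force: [-0.1, -2.7, 0.0]
grip_width: 0.0143
time_s: 17.92
ee_pos: [0.5496, 0.1175, 0.0514]
eef_rot: [-3.138, -0.004, 1.551]
force: [0.1, -3.5, 0.1]
grip_width: 0.0138
time_s: 18.33
ee_pos: [0.5507, 0.1545, 0.0514]
eef_rot: [-3.138, -0.004, 1.551]
force: [-1.1, -4.2, 2.2]
grip_width: 0.0139
```

```bash
python3 -m creep '{"translation":[[0,4,0],[0,9,0],[0,14,0],[0,19,0],[0,23,0]],"yaw":[0,0,0,0,0],"gripper":[255,255,255,255,255]}'
python3 -m creep '{"translation":[[0,2,0],[0,4,0],[0,6,0]],"yaw":[0,0,0],"gripper":[255,255,255]}'
python3 -m creep '{"translation":[[0,1,0],[0,2,0],[0,3,0]],"yaw":[0,0,0],"gripper":[255,255,255]}'
```

```text
time_s: 18.75
ee_pos: [0.5507, 0.1779, 0.0514]
eef_rot: [-3.138, -0.004, 1.551]
force: [-0.1, -3.8, 0.6]
grip_width: 0.0139
time_s: 19.0
ee_pos: [0.5508, 0.1839, 0.0515]
eef_rot: [-3.138, -0.004, 1.551]
force: [5.1, -21.4, 1.5]
grip_width: 0.014
time_s: 19.25
ee_pos: [0.5517, 0.1844, 0.0517]
eef_rot: [-3.139, -0.0, 1.55]
force: [5.6, -27.4, 2.8]
grip_width: 0.0138
```

Hit the stop at y=0.184, exactly as predicted. Releasing, rising, closing the fingers and going above the bar.

```bash
python3 -m creep '{"translation":[[0,-1,0],[0,-1,0],[0,-1,0],[0,-1,0],[0,-1,0]],"yaw":[0,0,0,0,0],"gripper":[120,120,120,120,120]}'
python3 -m creep '{"translation":[[0,0,5],[0,0,30],[0,0,70],[0,0,110],[0,0,150]],"yaw":[0,0,0,0,0],"gripper":[120,120,120,120,120]}'
python3 -m creep '{"translation":[[0,0,40],[0,0,70],[0,0,85],[0,0,85],[0,0,85]],"yaw":[0,0,0,0,0],"gripper":[255,255,255,255,255]}'
python3 -m creep '{"translation":[[0,25,0],[0,55,0],[0,80,0],[0,87,0],[0,87,0]],"yaw":[0,0,0,0,0],"gripper":[255,255,255,255,255]}'
python3 v2.py .55 .22 .15 75 g8.png
```

```text
time_s: 19.67
ee_pos: [0.5515, 0.1838, 0.0516]
eef_rot: [-3.139, -0.0, 1.551]
force: [0.3, -0.3, -0.4]
grip_width: 0.0441
time_s: 20.08
ee_pos: [0.551, 0.1839, 0.2038]
eef_rot: [-3.139, -0.0, 1.551]
force: [0.4, 0.9, 1.1]
grip_width: 0.0499
time_s: 20.5
ee_pos: [0.5509, 0.184, 0.2889]
eef_rot: [-3.139, -0.001, 1.551]
force: [-0.4, 0.1, -0.7]
grip_width: 0.02
time_s: 20.92
ee_pos: [0.5503, 0.2723, 0.2867]
eef_rot: [-3.137, 0.0, 1.554]
force: [0.8, -0.4, 0.6]
grip_width: 0.0002
```

View pics/g8.png

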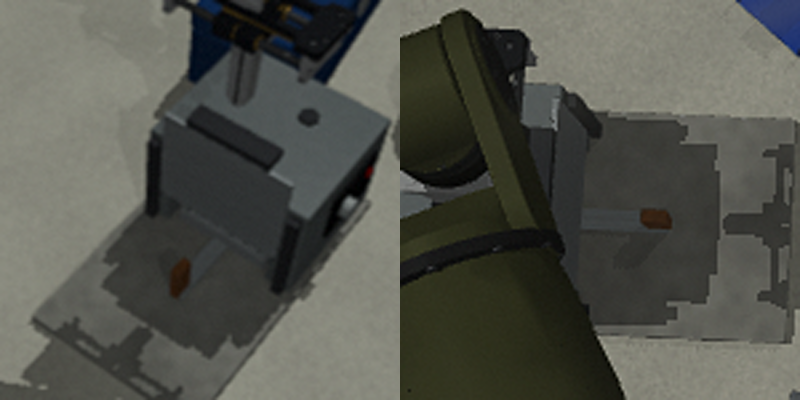

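The tray is inside and the closed fingers are above the dark bar. Pressing down.

```bash
python3 -m creep '{"translation":[[0,0,-20],[0,0,-38],[0,0,-44],[0,0,-50],[0,0,-56]],"yaw":[0,0,0,0,0],"gripper":[255,255,255,255,255]}'
python3 -m creep '{"translation":[[0,0,-6],[0,0,-12],[0,0,-18],[0,0,-24],[0,0,-28]],"yaw":[0,0,0,0,0],"gripper":[255,255,255,255,255]}'
python3 -m creep '{"translation":[[0,0,-2],[0,0,-4],[0,0,-6]],"yaw":[0,0,0],"gripper":[255,255,255]}'
```

```text
time_s: 21.43
ee_pos: [0.5511, 0.2695, 0.2323]
eef_rot: [-3.139, 0.0, 1.551]
force: [-2.3, -2.8, 4.2]
grip_width: 0.0002
time_s: 21.85
ee_pos: [0.5513, 0.2695, 0.2037]
eef_rot: [-3.139, 0.0, 1.551]
force: [0.9, -1.1, 4.0]
grip_width: 0.0007
time_s: 22.1
ee_pos: [0.5513, 0.2695, 0.1976]
eef_rot: [-3.139, 0.0, 1.551]
force: [-1.4, -1.8, 2.6]
grip_width: 0.0005
```

```bash
python3 -m creep '{"translation":[[0,0,-1],[0,0,-2],[0,0,-3],[0,0,-3]],"yaw":[0,0,0,0],"gripper":[255,255,255,255]}'
python3 -m creep '{"translation":[[0,0,15],[0,0,50],[0,0,90],[0,-20,110],[-20,-60,110]],"yaw":[0,0,0,0,0],"gripper":[255,255,255,255,255]}'
python3 -m creep '{"translation":[[-20,-35,0],[-40,-70,0],[-60,-105,0],[-80,-140,0],[-100,-170,0]],"yaw":[0,0,0,0,0],"gripper":[255,255,255,255,255]}'
python3 -m creep '{"translation":[[-20,0,0],[-50,0,0],[-80,0,0],[-100,0,0],[-100,0,0]],"yaw":[0,0,0,0,0],"gripper":[255,255,255,255,255]}'
python3 - <<'E'
from h import *
c=snap('top','end.png'); W=cloud(c)
m=(abs(W[...,0]-.55)<.04)&(abs(W[...,1]-.27)<.009); print('bar top',np.nanmedian(W[...,2][m]))
m=(W[...,2]>.05)&(W[...,2]<.08)&(abs(W[...,1]-.18)<.03)&(abs(W[...,0]-.55)<.03); print('grip',cv2.minAreaRect((W[m][:,:2]*1000).astype(np.float32)))
m=(W[...,2]>.08)&(W[...,2]<.12)&(abs(W[...,1]+.2)<.05)&(abs(W[...,0]-.51)<.05); print('scoop handle',cv2.minAreaRect((W[m][:,:2]*1000).astype(np.float32)),W[...,2][m].max())
for n,x,y,z in(('bowl',.68,-.14,.01),('jar',.695,-.266,.04)):
    m=(W[...,2]>z)&(abs(W[...,0]-x)<.075)&(abs(W[...,1]-y)<.065)&(W[...,2]<.1); print(n,cv2.minAreaRect((W[m][:,:2]*1000).astype(np.float32)))
E
```

```text
time_s: 22.43
ee_pos: [0.5514, 0.2695, 0.1961]
eef_rot: [-3.14, -0.0, 1.551]
force: [-6.3, -3.8, 15.0]
grip_width: 0.0004
time_s: 22.85
ee_pos: [0.5346, 0.2139, 0.3101]
eef_rot: [3.136, -0.003, 1.553]
force: [0.3, -1.1, 1.0]
grip_width: 0.0005
time_s: 23.27
ee_pos: [0.4333, 0.0424, 0.3098]
eef_rot: [3.136, -0.003, 1.553]
force: [-0.0, 0.3, 0.3]
grip_width: 0.0007
time_s: 23.68
ee_pos: [0.3311, 0.0425, 0.3102]
eef_rot: [3.135, -0.003, 1.553]
force: [-1.3, 0.2, 0.5]
grip_width: 0.0003
bar top 0.17630065097714248
grip ((549.7745361328125, 183.81130981445312), (25.682851791381836, 13.4714937210083), 84.10330200195312)
scoop handle ((511.2018127441406, -205.8455352783203), (34.6680908203125, 12.770539283752441), 2.6579086780548096) 0.1049140135659816
bowl ((680.7858276367188, -140.38418579101562), (107.39818572998047, 107.83348083496094), 2.5754318237304688)
jar ((694.9984130859375, -266.35308837890625), (51.57794189453125, 51.92744445800781), 85.91901397705078)
```

View pics/end.png

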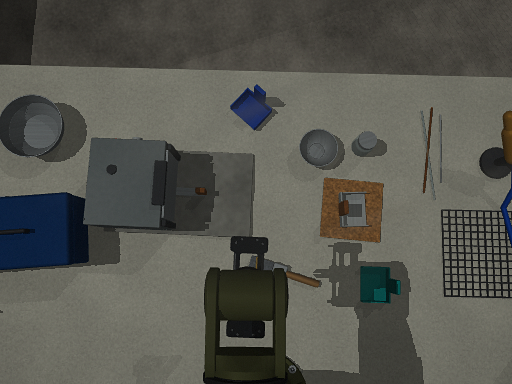

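The final view shows the shutter bar down at (158,183), the tray grip outside at (201,190), the scoop upright on the mat at (352,209), and the bowl and jar in place. Handing in.

```bash
python3 -c "
from station import ctrl
print(ctrl.hand_in())"
```

```text
the job is handed in; nothing more can be done
None
```

The job is handed in, and my last checks all agreed with the required end state. The hand-in itself reports no verdict.

**Pour:** Moves cannot tilt the tool, so I held the scoop's handle across x rather than across y as advised. Loosening the grip to 3 N did not tip it by gravity alone. Small vertical bounces at 3 N then tipped it forward and emptied it over the tray.

**Rest of the job:** I rolled the scoop level onto the mat, slid the aligned tray against the stop, and pressed the shutter down. It took about 24 s of robot time.

**Last checks:**
- **Glass:** four pieces on the robot's half and two on the far half. The closest to the rib was about 10 mm from it on the far side. I last saw them just before the tray went into the kiln, and the tunnel hides them now.
- **Tray:** contact force reached 27 N at the stop, and the grip sits at y = 0.184 m, where the home position puts it.
- **Shutter:** bar top at 176 mm, against about 177 mm fully down; it met 15 N at the bottom.
- **Scoop:** upright, empty and about 5 mm from the mat's centre.
- **Bowl and jar:** within 1 mm of where they started. The arm is clear of everything.

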